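# Clear the joint-axis jig and hold its setting rod through both bushings

### The job

A plaster cast was left standing between the two posts of the joint-axis jig: lift it out and stand it upright on the bench, clear of the jig. Then take the setting rod from its wooden rest by its black handle, thread it through both brass bushings until its collar is up against the first one, and finish still gripping the rod there, so that the axis can be marked off. Do not shift the jig's sliding post, tip the cast over or push the other things on the bench about.

Things in the scene. Friction and masses are not known exactly. Their poses are not given: they have to be found in the camera images.
- cast_middle (a point): Middle of the loose plaster cast that starts standing in the jig: a solid cylinder 65 to 67 mm in diameter, 120 mm tall, 0.6 kg; z up along its axis. At first it stands on the jig's plate between the posts, so this point is 70 mm above the bench, and it blocks the rod's way. Grasp it across its diameter near the top, fingers in front of and behind it: the posts are at its left and right.
- cast: The same plaster cast, origin at the centre of its underside. The bench top begins 0.33 m ahead of the robot's base. Bench is free for it behind the rod's rest, between the plaster block and the jar. At the left a tall upright panel hangs over the bench: 0.27 to 0.33 m left of the base, from 0.45 m ahead of it backwards, from 0.25 m above the bench upwards.
- jig_middle (a point): Middle of the top face of the jig's base plate. The jig is fixed: an aluminium plate 90 mm (its x, away from the robot) by 196 mm (its y, to the left), 10 mm thick, with a post near its right (-y) and its left (+y) end, each an upright 30 x 13 mm on a block 60 x 30 x 16 mm, with a round bushing housing on top, 41 mm in diameter, up to 109 mm above the bench. 108 mm are free between the bushings.
- bushing_right (a point): Centre of the right-hand brass bushing's bore, half-way through it, 88 mm above the bench, 62 mm right of the jig's middle. The bushing is 16 mm long (along the jig's y); the bore is 15 mm wide in its middle 6 mm and flares to 24 mm at both mouths. Axes as the jig's.
- bushing_left (a point): Centre of the left-hand bushing's bore, 88 mm above the bench, 62 mm left of the jig's middle, same size. Its post is clamped on a cross slide, up to 16 mm nearer or farther along the jig's x than the right-hand one, so the line through both bushing centres, which the rod must follow, may run up to 8 degrees askew to the jig; the short flared bores allow that.
- left_post (a joint): Setting of the left-hand post on its cross slide, m: 0 is level with the right-hand post, positive is farther along the jig's +x. It is clamped and yields only to more than about 45 N.
- rod_grip (a point): Middle of the setting rod's round black handle (18 mm in diameter, 70 mm long), on the axis; x points to the nose. Along x from here: collar (30 mm wide, 6 mm thick), front face at 41 mm; steel shank, 12 mm thick, to 191 mm; tapered nose to 205 mm. It starts level in the rest, 40 mm above the bench, nose to the robot's left, to be lifted straight up. Home, the first bushing's centre is at 49 mm.
- setting_rod: The same rod, origin on its axis at the collar's front face, 41 mm ahead of the handle's middle, x to the nose; about 0.14 kg, balanced some 38 mm ahead of the collar. The collar cannot enter a bushing.
- rod_rest: Wooden rest, fixed to the bench, 150 mm long (its x, along the rod) and 58 mm wide, origin on the bench under its middle. Two saddles, 48 mm behind and 55 mm ahead of the origin, carry the shank; their prongs are 49 mm high. The rod's handle overhangs the -x end, its middle about 111 mm behind the origin.
- bowl: Green rubber bowl, 117 mm in diameter, 60 mm tall, at the left front, a bystander.
- jar: Round white jar with a blue lid, 65 mm in diameter, 88 mm tall, a bystander.
- pen: Marker pen, 136 mm long and 16 mm thick, lying in front of the jig, a bystander.
- cast_block: Fixed plaster block behind the jig, about 205 x 190 mm at its foot and 85 mm tall, with a flat cork pad on it; origin on the bench under its middle.
Not all that is in view belongs to the job. What is shaped like the cast but purple is not meant.

How it is judged:
On the way, in this order (a step that is already met when the one before it is completed fails the run):
1. the cast stands upright on the bench, clear of the jig and let go (height (world z) of cast_middle between 0.054 and 0.066 m and angle between cast_middle's own z axis and vertical below 0.12 rad and horizontal distance between cast_middle and jig_middle above 0.12 m and contact force between the fingers and cast below 0.2 N and linear speed of cast below 0.02 m/s), for 0.2 s.
2. the rod's nose is through one of the bushings (((x of bushing_right in the frame of rod_grip between 0.05 and 0.185 m and y of bushing_right in the frame of rod_grip between -0.006 and 0.006 m and z of bushing_right in the frame of rod_grip between -0.006 and 0.006 m) or (x of bushing_left in the frame of rod_grip between 0.05 and 0.185 m and y of bushing_left in the frame of rod_grip between -0.006 and 0.006 m and z of bushing_left in the frame of rod_grip between -0.006 and 0.006 m))).
At the end, for the whole second after the job is handed in: The rod runs through both bushings with its collar within 8 mm of the first one and its shank beyond the other, is at rest and still gripped by the fingers; the cast stands upright (within 7 degrees), let go, on the bench itself, its axis more than 120 mm from the jig's middle (all of step 1 and ((x of bushing_right in the frame of rod_grip between 0.043 and 0.057 m and y of bushing_right in the frame of rod_grip between -0.006 and 0.006 m and z of bushing_right in the frame of rod_grip between -0.006 and 0.006 m and x of bushing_left in the frame of rod_grip between 0.15 and 0.185 m and y of bushing_left in the frame of rod_grip between -0.006 and 0.006 m and z of bushing_left in the frame of rod_grip between -0.006 and 0.006 m) or (x of bushing_left in the frame of rod_grip between 0.043 and 0.057 m and y of bushing_left in the frame of rod_grip between -0.006 and 0.006 m and z of bushing_left in the frame of rod_grip between -0.006 and 0.006 m and x of bushing_right in the frame of rod_grip between 0.15 and 0.185 m and y of bushing_right in the frame of rod_grip between -0.006 and 0.006 m and z of bushing_right in the frame of rod_grip between -0.006 and 0.006 m)) and contact force between the fingers and setting_rod above 1 N and linear speed of setting_rod below 0.02 m/s); the arm keeps its last pose, push and grip.
It fails at once if the sliding post's setting is shifted by more than 5 mm (distance of bushing_left from where it was at the start of the episode above 0.005 m).
It fails at once if the cast is tipped over (more than 35 degrees) (angle between cast_middle's own z axis and vertical above 0.6 rad).
It fails at once if a bystander is pushed more than 40 mm (distance of any of bowl, jar, pen from where it was at the start of the episode above 0.04 m).
It also fails if it takes over 67 s, if anything falls off the work surface, if the arm or the gripper's body presses on something with over 40 N, if the wrist force passes 120 N, or if a joint passes its speed limit or range.

### The arm

A 6-joint arm with a two-finger parallel gripper is mounted at the origin on a cart in front of the work surface, level with it; the furniture and walls round the work are solid. World frame = base frame: x ahead of the robot, y to its left, z up, the work surface at z = 0. Lengths are in m, angles in rad, forces in N, time in s.
With the tool pointing down it reaches from about 0.425 to 1.125 m from the base axis. Payload 14.9 kg.
Tool frame: the origin (TCP) lies at the very end of the fingers, on their centre line; the grasp point (between the pads) lies 19 mm behind it (r.grip_point_offset is the distance from the TCP to the grasp point, in m); z points along the fingers, y is the line along which they close (so a half turn about z gives the same grasp; the last joint's range is limited). The gripper opens to 91 mm and grips with 3 to 60 N. Pads are 32 mm wide; open, the fingers measure 118 mm over their backs; the gripper's body (76 mm by 178 mm) begins 60 mm behind the grasp point.
Start: joints at [-1.147, 0.379, 1.734, -0, 1.028, -0.033], TCP at [0.309, -0.628, 0.214] pointing down, gripper open.
Joint ranges: [-2.77, 2.77], [-0.74, 2.19], [0, 2.66], [-1.06, 4.2], [0.31, 2.87], [-3.08, 3.08]. Speed limits (rad/s): [1.89, 1.89, 2.39, 3.14, 3.14, 3.14].

### API

Orientations are given as [roll, pitch, yaw] about the fixed x, y, z axes, in that order (R = Rz(yaw) Ry(pitch) Rx(roll)).
In Python, from plant import status, optics, workorder, r gives the robot as it stands.
- The arm moves only by the shell command python3 -m crank 'ROWS' [FORCE]. ROWS is JSON, a list of rows, each a list of 7 numbers: the shift along the tool's x, y, z in mm, then the turn, a rotation vector about the tool's x, y, z in rad, then the finger opening in mm, from 0 to 91.2. A call has 1 to 12 rows; each row is the pose to reach, as a shift and turn from the pose commanded when the call began, along the tool's axes at that moment; what a row does not reach only later rows make up. A row lasts 1/12 s, in which the tool goes at most 41.7 mm and 7.16 degrees, less where a joint would pass 70% of its speed; a pose out of reach is approached as far as the arm can. A call with a gripper value outside its range is refused whole. The fingers move at their own pace and stop on an object; FORCE is the grip in N (left out, the last holds). Time passes only in rows, so rows that repeat a pose let the fingers close. It gives the time, the measured TCP pose, the force, the opening and the grip force at its end, in the units of the state.
- status.state(): the state, without advancing time (a new reading comes with each control period).
- optics.read_camera(name): name is "scene" or "top" or "wrist"; returns (picture, depth): 384x512x3 uint8, red, green, blue; 384x512 float32, m along the optical axis (not along the pixel's ray), 0 where there is no reading.
- optics.camera_info(name): a dict with "fx", "fy", "cx", "cy" (pixels), "cam_to_world" (4x4, takes a point from camera to world coordinates); the wrist camera has in their place "mount" (4x4, takes a point from camera to tool coordinates, whose origin is the TCP and whose axes are the flange's). Camera axes: x right, y up, looking along -z (the intrinsics and any distortion apply to the point x, -y, -z); pixel columns grow to the right and rows downward; lengths in m; the calibration is good to about 2 mm. The wrist camera is an equidistant fisheye: a pixel r from the principal point sees the ray r / f radians off the axis. A picture is of the moment at which its call begins: read the wrist's pose just before it. camera_info takes no time and is no camera call.
- workorder.hand_in(): hands the job in; it is judged then, once.
The state is a dict: "time_s": time; "joint_positions": joint angles; "joint_vel": joint speeds; "joint_efforts": joint torques, N m; "tool_pos": TCP position; "orientation": TCP orientation; "wrist_force": force on the tool from outside, world axes, zero at the start; "wrist_torque": the same for the moment, N m; "gripper_width": finger opening in m; "finger_force": force on a finger pad.
Only numpy, scipy, OpenCV 4.12 (cv2) and the standard library are available. Lean on these libraries where they do the work, as an engineer would, in place of code of your own. Each camera call takes 0.05 s, during which the arm holds its last target. There are 200 camera calls.

## Working session

There is one attempt and no reset: what is moved stays moved. The work goes in short steps, Python scripts to look and compute and a shell command to move; the robot and the scene stay as the last step left them, time stands still between calls to the robot, and variables do not carry over. Pictures are saved under pics/ and viewed, at most 13 in all, crops included, and the job is handed in when it is done.

```bash
ls; mkdir -p pics; cat > h.py <<'E'
import numpy as np, cv2
from plant import status, optics, workorder, r
from scipy.spatial.transform import Rotation as R
def grab(n,save=None):
    p,d=optics.read_camera(n); 
    if save: cv2.imwrite('pics/'+save,p[:,:,::-1])
    np.savez('/tmp/'+n+'.npz',p=p,d=d); return p,d
def cloud(n,d):
    i=optics.camera_info(n); v,u=np.mgrid[:d.shape[0],:d.shape[1]]
    P=np.stack([(u-i['cx'])/i['fx']*d,-(v-i['cy'])/i['fy']*d,-d],-1)
    T=np.array(i['cam_to_world']); return P@T[:3,:3].T+T[:3,3]
def tool():
    s=status.state(); return np.array(s['tool_pos']),R.from_euler('xyz',s['orientation']).as_matrix(),s
def delta(pos,rpy_or_R):
    p,M,s=tool(); G=rpy_or_R if np.ndim(rpy_or_R)==2 else R.from_euler('xyz',rpy_or_R).as_matrix()
    return np.round(M.T@(np.array(pos)-p)*1000,1), np.round(R.from_matrix(M.T@G).as_rotvec(),4)
E
python3 - <<'E'
from h import *
t,_=grab('top'); s,_=grab('scene')
cv2.imwrite('pics/a.png',np.vstack([t,s])[:,:,::-1] if 0 else cv2.resize(t,(768,576))[:,:,::-1]); cv2.imwrite('pics/b.png',cv2.resize(s,(768,576))[:,:,::-1])
print(status.state()); 
for n in('top','scene','wrist'): print({k:np.round(v,3).tolist() if not isinstance(v,str) else v for k,v in optics.camera_info(n).items()})
E
```

```text
pics
{'time_s': 0.1, 'joint_positions': array([-1.14732622e+00,  3.79346417e-01,  1.73472197e+00, -3.73998322e-05,
        1.02847398e+00, -3.33059226e-02]), 'joint_vel': array([-0.00049679, -0.00238531, -0.00050404,  0.00212256,  0.00030845,
        0.00069206]), 'joint_efforts': array([ 1.33419850e-03, -7.65035534e+01, -4.35294807e+01,  6.52558962e-02,
        3.98251147e-02, -1.44046686e-05]), 'tool_pos': array([ 0.30858   , -0.62792558,  0.21336083]), 'orientation': array([-3.14064239e+00,  3.71826065e-07,  4.56795344e-01]), 'wrist_force': array([-0.43730261, -0.30050999, -0.44454443]), 'wrist_torque': array([ 0.01490756,  0.01266179, -0.01393099]), 'finger_force': 0.0, 'gripper_width': 0.09149562838997624}
{'fx': 433.494, 'fy': 433.494, 'cx': 255.1, 'cy': 188.756, 'cam_to_world': [[-0.009, 0.991, -0.135, 0.378], [-1.0, -0.007, 0.018, -0.027], [0.017, 0.135, 0.991, 1.273], [0.0, 0.0, 0.0, 1.0]]}
{'fx': 378.07, 'fy': 378.07, 'cx': 257.098, 'cy': 195.124, 'cam_to_world': [[-0.924, 0.271, -0.27, 0.158], [-0.382, -0.686, 0.619, 0.78], [-0.018, 0.675, 0.738, 1.086], [0.0, 0.0, 0.0, 1.0]]}
{'fx': 297.319, 'fy': 297.319, 'cx': 262.495, 'cy': 188.123, 'mount': [[0.0, 0.958, 0.287, 0.081], [1.0, -0.0, 0.0, 0.001], [0.0, 0.287, -0.958, -0.17], [0.0, 0.0, 0.0, 1.0]]}
```

View pics/a.png

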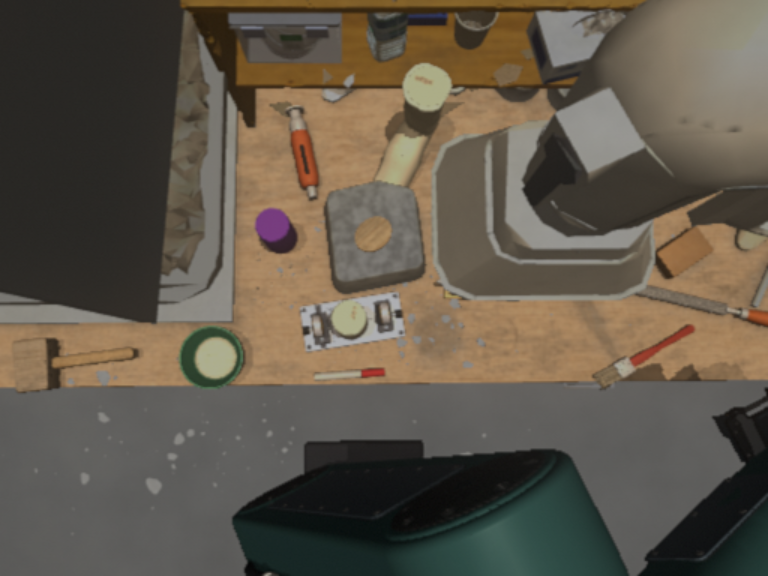

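View pics/b.png

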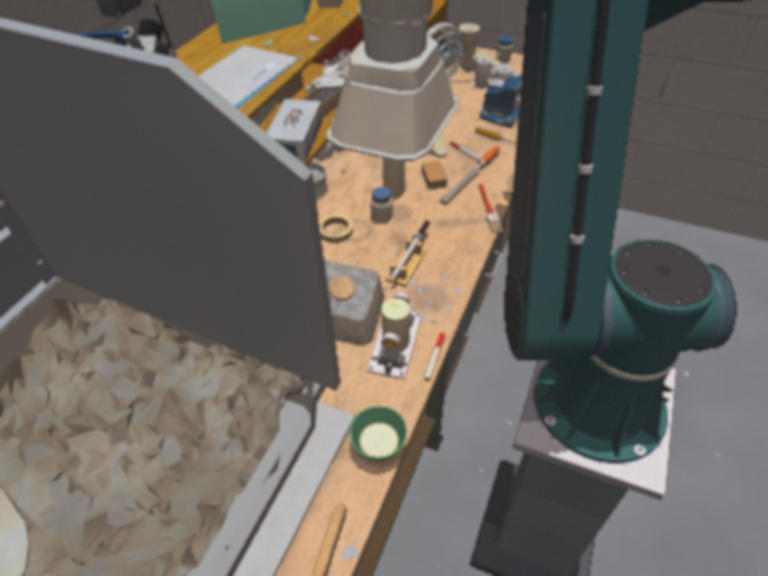

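The top view shows the jig at about (352,320) with the cast at (349,318), the purple decoy at (275,228), and a hood at (540,220) covering the rest. In the scene view the rest is at (408,255), the jar at (381,203) and the hood above them. Next I'll measure these.

```bash
python3 - <<'E'
from h import *
T=np.load('/tmp/top.npz');S=np.load('/tmp/scene.npz')
ct=cloud('top',T['d']);cs=cloud('scene',S['d'])
def at(c,u,v): return np.round(c[int(v*2/3),int(u*2/3)],3)
for n,u,v in[('cast',349,318),('postL',318,325),('postR',384,315),('platecorner',306,345),('platecornR',400,335),('hood low edge',500,294),('hoodleft',440,230),('hood r',640,290),('hoodtop',560,200),('panel',100,200),('panel corner',155,320),('purple',275,228),('block',340,200),('bowl',210,358),('pen',350,374),('bottle',426,86),('shelf',400,5)]: print(n,at(ct,u,v))
print('scene')
for n,u,v in[('cast',396,310),('jar',381,194),('ring',336,220),('hood low L',335,140),('hood low mid',400,155),('hood r',455,105),('pole',392,175),('handle',424,229),('rodnose',398,275),('rest',408,262),('pan',338,380),('pan2',310,180)]: print(n,at(cs,u,v))
# hood points
for nm,c in(('t',ct),('s',cs)):
    m=(c[...,0]>.4)&(c[...,0]<.95)&(c[...,1]<0)&(c[...,1]>-.75)&(c[...,2]>.17)
    h=c[m]
    for z in np.arange(.17,.7,.05):
        q=h[(h[:,2]>z)&(h[:,2]<z+.05)]
        if len(q)>20: print(nm,round(z,2),len(q),np.percentile(q[:,:2],[2,98],axis=0).round(3).tolist())
s=cv2.resize(S['p'][120:260,205:305],(700,980),interpolation=cv2.INTER_CUBIC)[:840]
cv2.imwrite('pics/c.png',cv2.resize(S['p'][125:245,220:320],(660,792//1),interpolation=cv2.INTER_CUBIC)[:600,:,::-1])
E
```

```text
cast [0.472 0.014 0.132]
postL [0.464 0.068 0.107]
postR [ 0.479 -0.05   0.109]
platecorner [0.43  0.099 0.011]
platecornR [ 0.449 -0.081  0.014]
hood low edge [ 0.476 -0.193  0.442]
hoodleft [ 0.56  -0.117  0.447]
hood r [ 0.481 -0.376  0.437]
hoodtop [ 0.539 -0.206  0.675]
panel [0.587 0.301 0.503]
panel corner [0.461 0.306 0.269]
purple [0.636 0.146 0.122]
block [0.699 0.032 0.084]
bowl [0.409 0.28  0.022]
pen [0.375 0.015 0.018]
bottle [ 0.861 -0.123  0.221]
shelf [ 0.871 -0.068  0.452]
scene
cast [0.468 0.016 0.131]
jar [ 0.682 -0.406  0.088]
ring [ 0.796 -0.334  0.015]
hood low L [ 0.658 -0.122  0.438]
hood low mid [ 0.513 -0.117  0.439]
hood r [ 0.469 -0.341  0.438]
pole [ 0.69  -0.505  0.086]
handle [ 0.536 -0.356  0.046]
rodnose [ 0.544 -0.185  0.021]
rest [ 0.541 -0.254  0.009]
pan [0.453 0.318 0.281]
pan2 [0.453 0.318 0.692]
t 0.17 4071 [[0.823, -0.366], [0.947, -0.008]]
t 0.22 1787 [[0.849, -0.413], [0.948, -0.033]]
t 0.27 423 [[0.913, -0.426], [0.949, -0.029]]
t 0.32 174 [[0.913, -0.084], [0.93, -0.033]]
t 0.42 4115 [[0.471, -0.394], [0.878, -0.021]]
t 0.47 2641 [[0.483, -0.357], [0.661, -0.129]]
t 0.52 2877 [[0.494, -0.339], [0.652, -0.151]]
t 0.57 3018 [[0.508, -0.322], [0.65, -0.173]]
t 0.62 328 [[0.513, -0.273], [0.619, -0.192]]
t 0.67 627 [[0.51, -0.279], [0.606, -0.197]]
s 0.17 394 [[0.868, -0.625], [0.926, -0.323]]
s 0.22 798 [[0.87, -0.671], [0.948, -0.315]]
s 0.27 39 [[0.933, -0.442], [0.948, -0.384]]
s 0.42 3464 [[0.468, -0.708], [0.947, -0.109]]
s 0.47 1458 [[0.478, -0.318], [0.658, -0.127]]
s 0.52 1342 [[0.489, -0.302], [0.648, -0.149]]
s 0.57 1194 [[0.503, -0.304], [0.645, -0.17]]
s 0.62 754 [[0.508, -0.267], [0.624, -0.19]]
s 0.67 471 [[0.507, -0.248], [0.621, -0.189]]
```

View pics/c.png

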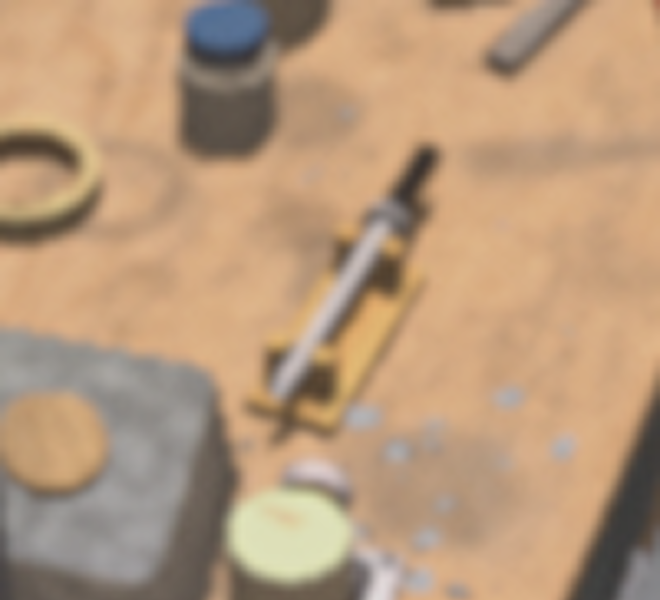

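```bash
python3 - <<'E'
from h import *
print(delta((.335,-.35,.20),(np.pi,0,1.05)))
# jig plate, top-view, block extents, cast/post centers
T=np.load('/tmp/top.npz');ct=cloud('top',T['d'])
m=(ct[...,2]<.02)&(ct[...,2]>.004)&(abs(ct[...,0]-.47)<.09)&(abs(ct[...,1]-.01)<.15)&(T['p'].min(-1)>95)
q=ct[m][:,:2].astype(np.float32); print('plate',len(q),cv2.minAreaRect(q*1000))
m=(ct[...,2]<.136)&(ct[...,2]>.122)&(abs(ct[...,0]-.47)<.09)&(abs(ct[...,1]-.01)<.05)
q=ct[m]; print('cast',len(q),q.mean(0),cv2.minEnclosingCircle((q[:,:2]*1000).astype(np.float32)))
for s in(.07,-.05):
    m=(ct[...,2]<.115)&(ct[...,2]>.09)&(abs(ct[...,0]-.47)<.06)&(abs(ct[...,1]-s)<.022); q=ct[m]; print('post',len(q),q.mean(0),q.min(0),q.max(0))
for nm,x0,x1,y0,y1,z0,z1 in(('purple',.55,.7,.1,.2,.105,.14),('bowl',.3,.5,.18,.38,.05,.075),('block',.5,.8,-.15,.15,.075,.1)):
    m=(ct[...,0]>x0)&(ct[...,0]<x1)&(ct[...,1]>y0)&(ct[...,1]<y1)&(ct[...,2]>z0)&(ct[...,2]<z1); q=ct[m]; print(nm,len(q),np.percentile(q,[1,50,99],axis=0).round(3).tolist())
E
```

```text
(array([ 146.3, -237.8,   13.6]), array([-9.000e-04, -3.000e-04, -5.932e-01]))
plate 1289 ((469.01031494140625, 12.88330078125), (293.5795593261719, 178.6436004638672), 88.83379364013672)
cast 437 [0.47380628 0.0120003  0.131094  ] ((474.24786376953125, 12.980141639709473), 31.854238510131836)
post 88 [0.46215497 0.06990487 0.10423999] [0.44310726 0.06071395 0.09008817] [0.48404997 0.08008535 0.111462  ]
post 83 [ 0.48470327 -0.05166676  0.10482362] [ 0.46632984 -0.06129724  0.09079039] [ 0.50478993 -0.0422504   0.11226291]
purple 439 [[0.613, 0.12, 0.107], [0.642, 0.149, 0.121], [0.673, 0.179, 0.126]]
bowl 352 [[0.353, 0.213, 0.05], [0.411, 0.286, 0.059], [0.466, 0.326, 0.066]]
block 3795 [[0.548, -0.119, 0.076], [0.641, -0.035, 0.086], [0.795, 0.119, 0.099]]
```

```bash
cp /dev/null st.log; python3 -m crank '[[0,0,0,0,0,0,91],[40,-60,3,0,0,-0.12,91],[75,-120,7,0,0,-0.24,91],[110,-180,10,0,0,-0.36,91],[146,-238,14,0,0,-0.48,91],[146,-238,14,0,0,-0.593,91],[146,-238,14,0,0,-0.593,91]]'; python3 - <<'E'
from h import *
s=status.state();print(s['joint_positions'].round(4),s['tool_pos'].round(4),s['orientation'].round(4))
print(delta((.405,-.11,.18),(np.pi,0,1.5)))
E
```

```text
time_s: 0.68
tool_pos: [0.3318, -0.3777, 0.2012]
orientation: [-3.141, -0.0, 1.057]
wrist_force: [0.2, 0.4, 0.7]
gripper_width: 0.0908
finger_force: 0.0
[-0.8963  0.0825  2.1353  0.      0.924  -0.3826] [ 0.3318 -0.3777  0.2012] [-3.1414e+00 -1.0000e-04  1.0571e+00]
(array([269.1, -67.8,  21.2]), array([-2.000e-04, -1.000e-04, -4.429e-01]))
```

```bash
python3 -m crank '[[0,0,0,0.12,0,0,91],[0,0,0,0.2,0,0,91],[0,0,0,0.2,0,0,91],[0,0,0,0.2,0,0,91]]'; python3 - <<'E'
from h import *
s=status.state();print(s['joint_positions'].round(4).tolist(),s['tool_pos'].round(4).tolist(),s['orientation'].round(4).tolist())
cur=(s['joint_positions'],s['tool_pos'],R.from_euler('xyz',s['orientation']).as_matrix())
D=[([-1.14732622,.379346417,1.73472197,-3.7e-5,1.02847398,-.0333059],[.30858,-.62792558,.21336],R.from_euler('xyz',[-3.14064,0,.456795]).as_matrix()),
([-.8963,.0825,2.1353,0,.924,-.3826],[.3318,-.3777,.2012],R.from_euler('xyz',[-3.1414,-.0001,1.0571]).as_matrix()),cur]
from scipy.optimize import least_squares
def fk(q,P):
    a,h,L2,L3,e,L4,off=P
    Ry=lambda t:R.from_euler('y',t);Rz=lambda t:R.from_euler('z',t)
    A=Rz(q[0]); B=A*Ry(q[1]); C=B*Ry(q[2]); W=C*Rz(q[3])*Ry(q[4])
    return A.apply([a,off,h])+B.apply([0,0,L2])+C.apply([e,0,L3])+W.apply([0,0,L4]), W*Rz(-q[5])
def f(P): return np.concatenate([fk(q,P)[0]-p for q,p,_ in D]+[[1e-3*(P[4])]])
o=least_squares(f,[0.1,.4,.5,.5,0,.3,.02]);print(o.x.round(3),o.cost,f(o.x).round(4))
for q,p,M in D: print((fk(q,o.x)[1].as_matrix().T@M).round(2).tolist())
E
```

```text
time_s: 1.02
tool_pos: [0.3328, -0.3799, 0.2011]
orientation: [-2.943, -0.0, 1.051]
wrist_force: [-0.8, -0.0, -0.9]
gripper_width: 0.0911
finger_force: 0.0
[-0.8624, 0.1768, 2.0381, -0.0734, 1.115, -0.3037] [0.3328, -0.3799, 0.2011] [-2.9433, -0.0003, 1.0506]
[0.    0.318 0.551 0.604 0.042 0.269 0.023] 1.1457899229894556e-09 [-0. -0.  0.  0.  0.  0. -0. -0. -0.  0.]
[[0.07, -1.0, 0.0], [1.0, 0.07, -0.0], [-0.0, 0.0, 1.0]]
[[0.69, -0.72, 0.0], [0.72, 0.69, 0.0], [-0.0, 0.0, 1.0]]
[[0.57, -0.82, -0.0], [0.82, 0.57, -0.0], [0.0, 0.0, 1.0]]
```

```bash
cat >> h.py <<'E'
from scipy.optimize import least_squares
P=np.array([0,.318,.551,.604,.042,.269,.023])
def fk(q,P=P):
    a,h,L2,L3,e,L4,off=P
    Ry=lambda t:R.from_euler('y',t);Rz=lambda t:R.from_euler('z',t)
    A=Rz(q[0]); B=A*Ry(q[1]); C=B*Ry(q[2]); W=C*Rz(q[3])*Ry(q[4])
    sh=A.apply([a,off,h]);el=sh+B.apply([0,0,L2]);wr=el+C.apply([e,0,L3])
    return wr+W.apply([0,0,L4]),(W*Rz(q[5]+np.pi/2)).as_matrix(),el,wr
LO=np.array([-2.77,-.74,0,-1.06,.31,-3.08]);HI=np.array([2.77,2.19,2.66,4.2,2.87,3.08])
def ik(p,G,q0):
    f=lambda q:(lambda k:np.r_[(k[0]-p)*5,R.from_matrix(k[1].T@G).as_rotvec()])(fk(q))
    o=least_squares(f,np.clip(q0,LO+.01,HI-.01),bounds=(LO,HI)); k=fk(o.x); return o.x,o.cost,k[2],k[3]
E
python3 - <<'E'
from h import *
s=tool()[2]; print(fk(s['joint_positions'])[1].round(3)-tool()[1].round(3))
q=s['joint_positions']
for p,y in(((.40,-.15,.13),1.4),((.425,-.05,.16),1.67),((.474,.013,.20),1.67),((.474,.013,.092),1.67),((.474,.013,.23),1.67),((.53,.16,.22),1.2),((.53,.16,.085),1.2)):
    G=R.from_euler('xyz',(np.pi,0,y)).as_matrix(); q,c,el,wr=ik(p,G,q); print(p,q.round(2),'cost',round(c,6),'elbow',el.round(2),'wrist',wr.round(2)); print('   ',*delta(p,(np.pi,0,y)))
E
```

```text
[[0. 0. 0.]
 [0. 0. 0.]
 [0. 0. 0.]]
(0.4, -0.15, 0.13) [-0.41  0.08  2.31  0.    0.76 -0.24] cost 0.0 elbow [0.05 0.   0.87] wrist [ 0.4  -0.15  0.4 ]
    [232.8 -40.8  80.8] [-0.1962 -0.0349 -0.3482]
(0.425, -0.05, 0.16) [-0.17  0.02  2.29 -0.    0.83 -0.27] cost 0.0 elbow [0.02 0.02 0.87] wrist [ 0.42 -0.05  0.43]
    [332.1 -74.2  56.9] [-0.1918 -0.0617 -0.6173]
(0.474, 0.013, 0.2) [-0.02  0.03  2.19  0.    0.92 -0.12] cost 0.0 elbow [0.02 0.02 0.87] wrist [0.47 0.01 0.47]
    [411.1 -71.1  15.5] [-0.1918 -0.0617 -0.6173]
(0.474, 0.013, 0.092) [-0.02  0.23  2.23 -0.    0.69 -0.12] cost 0.0 elbow [0.12 0.02 0.85] wrist [0.47 0.01 0.36]
    [411.1 -49.8 121.4] [-0.1918 -0.0617 -0.6173]
(0.474, 0.013, 0.23) [-0.02 -0.01  2.17 -0.    0.98 -0.12] cost 0.0 elbow [-0.01  0.02  0.87] wrist [0.47 0.01 0.5 ]
    [411.1 -77.  -13.9] [-0.1918 -0.0617 -0.6173]
(0.53, 0.16, 0.22) [ 0.25  0.14  2.03 -0.    0.97  0.62] cost 0.0 elbow [0.07 0.04 0.86] wrist [0.53 0.16 0.49]
    [566.5 -99.    0.8] [-0.1979 -0.0151 -0.1489]
(0.53, 0.16, 0.085) [ 0.25  0.35  2.08 -0.    0.72  0.62] cost 0.0 elbow [0.18 0.07 0.84] wrist [0.53 0.16 0.35]
    [566.4 -72.4 133.1] [-0.1979 -0.0151 -0.1489]
```

```bash
python3 -m crank '[[40,-7,14,-0.08,-0.006,-0.06,91],[80,-14,28,-0.15,-0.02,-0.12,91],[118,-21,42,-0.196,-0.035,-0.18,91],[156,-28,55,-0.196,-0.035,-0.24,91],[195,-35,68,-0.196,-0.035,-0.30,91],[233,-41,81,-0.196,-0.035,-0.348,91],[266,-52,73,-0.194,-0.044,-0.44,91],[299,-63,65,-0.192,-0.053,-0.53,91],[332,-74,57,-0.192,-0.062,-0.617,91],[358,-73,43,-0.192,-0.062,-0.617,91],[385,-72,29,-0.192,-0.062,-0.617,91],[411,-71,16,-0.192,-0.062,-0.617,91]]'; python3 -m crank '[[0,0,0,0,0,0,91],[0,0,0,0,0,0,91],[0,0,0,0,0,0,91]]'; python3 - <<'E'
from h import *
p,d=grab('wrist','w1.png'); print(tool()[2]['joint_positions'].round(3)); print(d.min(),d.max())
cv2.imwrite('pics/w1.png',cv2.resize(p,(768,576))[:,:,::-1])
E
```

```text
time_s: 2.02
tool_pos: [0.4742, 0.0141, 0.2007]
orientation: [3.14, -0.001, 1.669]
wrist_force: [0.9, -0.8, -1.0]
gripper_width: 0.0912
finger_force: 0.0
time_s: 2.27
tool_pos: [0.4729, 0.0125, 0.1994]
orientation: [-3.141, -0.001, 1.669]
wrist_force: [-0.3, 0.1, -0.3]
gripper_width: 0.0908
finger_force: 0.0
[-2.400e-02  3.400e-02  2.191e+00  1.000e-03  9.180e-01 -1.210e-01]
0.0 1.4618021
```

View pics/w1.png

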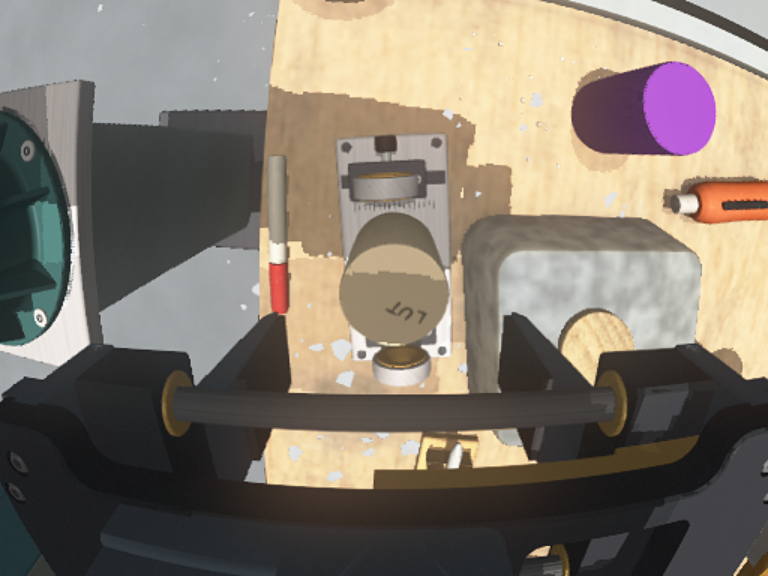

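The wrist view shows the cast top at (394,290), the left bushing at (385,187), the right bushing at (402,365), and the rod nose at (455,455).

```bash
cat >> h.py <<'E'
def wcloud(d,p,M):
    i=optics.camera_info('wrist'); v,u=np.mgrid[:d.shape[0],:d.shape[1]]
    dx=(u-i['cx']);dy=(v-i['cy']);r_=np.hypot(dx,dy)+1e-9; th=r_/i['fx']
    k=np.tan(th)*d/r_; C=np.stack([dx*k,-dy*k,-d],-1); T=np.array(i['mount'])
    C=C@T[:3,:3].T+T[:3,3]; c=C@M.T+p; c[d<=0]=np.nan; return c
E
python3 - <<'E'
from h import *
W=np.load('/tmp/wrist.npz');p,M,s=tool();c=wcloud(W['d'],p,M);np.save('/tmp/wc1.npy',c)
u=lambda x,y:c[int(y/1.5),int(x/1.5)].round(4)
for n,x,y in(('cast',394,300),('bench',300,200),('plate',360,300),('L top',385,178),('R top',402,380)): print(n,u(x,y))
def sel(x0,x1,y0,y1,z0,z1): return c[(c[...,0]>x0)&(c[...,0]<x1)&(c[...,1]>y0)&(c[...,1]<y1)&(c[...,2]>z0)&(c[...,2]<z1)]
q=sel(.42,.53,-.035,.06,.124,.136);print('cast',len(q),q.mean(0),cv2.minEnclosingCircle((q[:,:2]*1000).astype(np.float32)))
for s_ in((.04,.1),(-.09,-.035)):
    q=sel(.42,.53,*s_,.07,.115);print(len(q),np.percentile(q,[1,50,99],axis=0).round(4).tolist()); 
    m=q[q[:,2]>.1]; print(' top',len(m),m.mean(0).round(4), cv2.minAreaRect((m[:,:2]*1000).astype(np.float32)))
q=sel(.38,.56,-.12,.14,.004,.016); print('plate',len(q),cv2.minAreaRect((q[:,:2]*1000).astype(np.float32)))
cr=W['p'][100:260,215:310]; cv2.imwrite('pics/w1c.png',cv2.resize(cr,None,fx=3.7,fy=3.7,interpolation=cv2.INTER_CUBIC)[:,:,::-1])
E
```

```text
cast [0.4722 0.0103 0.1281]
bench [ 0.3895  0.0473 -0.0005]
plate [0.4534 0.009  0.1298]
L top [0.4602 0.0777 0.1039]
R top [ 0.4842 -0.0522  0.1073]
cast 3981 [0.47192174 0.01509293 0.12951348] ((472.2454528808594, 13.477482795715332), 31.82878875732422)
1079 [[0.4419, 0.0404, 0.0717], [0.4646, 0.0691, 0.1029], [0.4874, 0.0805, 0.1135]]
 top 697 [0.4629 0.0667 0.1053] ((465.419921875, 57.96220397949219), (33.0071907043457, 47.312042236328125), 17.663497924804688)
924 [[0.4638, -0.0574, 0.0725], [0.4833, -0.046, 0.0989], [0.5025, -0.0405, 0.1082]]
 top 428 [ 0.4834 -0.0486  0.1047] ((483.394775390625, -49.53089904785156), (31.83827018737793, 14.753057479858398), 7.135036468505859)
plate 4348 ((468.9662170410156, 0.8908843994140625), (224.7293701171875, 178.88949584960938), 88.6792984008789)
```

View pics/w1c.png

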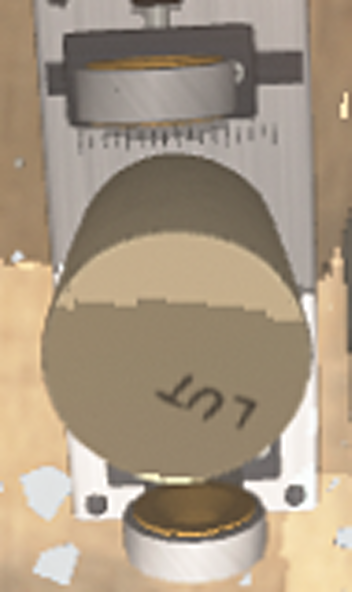

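The crop shows the cast between the left housing (155,90) and the right housing (195,530). The cast is centred under the tool to within 1 mm, so I'll grasp it.

```bash
python3 -m crank '[[1,-1,36,0,0,0,91],[1,-1,72,0,0,0,91],[1,-1,107,0,0,0,91],[1,-1,107,0,0,0,91],[1,-1,107,0,0,0,60],[1,-1,107,0,0,0,60],[1,-1,107,0,0,0,60],[1,-1,107,0,0,0,60],[1,-1,107,0,0,0,60],[1,-1,107,0,0,0,60]]' 35
```

```text
time_s: 3.15
tool_pos: [0.4734, 0.0138, 0.0947]
orientation: [3.141, 0.0, 1.669]
wrist_force: [-4.3, -1.5, 13.0]
gripper_width: 0.0666
finger_force: 35.0
```

```bash
python3 -m crank '[[0,0,-20,0,0,0,60],[0,0,-55,0,0,0,60],[0,0,-95,0,0,0,60],[0,0,-127,0,0,0,60],[0,0,-127,0,0,0,60]]'; python3 - <<'E'
from h import *
for z in(.22,.0885): print(delta((.53,.163,z),(np.pi,0,1.2)))
E
```

```text
time_s: 3.57
tool_pos: [0.4756, 0.0139, 0.2267]
orientation: [3.133, 0.001, 1.669]
wrist_force: [3.4, 0.0, -3.9]
gripper_width: 0.066
finger_force: 35.0
(array([143.1,  68.7,   7.2]), array([ 0.0083, -0.0012,  0.469 ]))
(array([143.2,  67.6, 138.7]), array([ 0.0083, -0.0012,  0.469 ]))
```

```bash
python3 -m crank '[[20,10,3,0,0,0.08,60],[50,24,6,0,0,0.17,60],[82,39,7,0,0,0.27,60],[112,54,7,0,0,0.37,60],[134,64,7,0,0,0.45,60],[143,68,7,0,0,0.469,60],[143,68,30,0,0,0.469,60],[143,68,62,0,0,0.469,60],[143,68,95,0,0,0.469,60],[143,68,118,0,0,0.469,60],[143,68,128,0,0,0.469,60],[143,68,128,0,0,0.469,60]]'; python3 - <<'E'
from h import *
print(delta((.53,.163,.085),(np.pi,0,1.2)))
E
```

```text
time_s: 4.57
tool_pos: [0.5243, 0.1624, 0.0897]
orientation: [-3.137, 0.003, 1.2]
wrist_force: [-0.8, -0.9, -5.8]
gripper_width: 0.0666
finger_force: 35.0
(array([2.6, 5.1, 4.6]), array([-0.0048,  0.0027, -0.0001]))
```

```bash
python3 -m crank '[[0,0,2,0,0,0,60],[0,0,4,0,0,0,60],[0,0,5,0,0,0,60],[0,0,5,0,0,0,60]]'; python3 -c "
from h import *
print(tool()[2]['wrist_force'],tool()[0])"
```

```text
time_s: 4.9
tool_pos: [0.5267, 0.1631, 0.0878]
orientation: [-3.141, -0.001, 1.2]
wrist_force: [0.9, 0.2, -6.0]
gripper_width: 0.0664
finger_force: 35.0
[ 0.87381258  0.16604954 -6.04521688] [0.52667371 0.16305135 0.08781242]
```

```bash
python3 -m crank '[[0,0,1,0,0,0,60],[0,0,2,0,0,0,60],[0,0,3,0,0,0,60],[0,0,3,0,0,0,60]]'
```

```text
time_s: 5.23
tool_pos: [0.5265, 0.163, 0.0849]
orientation: [-3.14, 0.0, 1.2]
wrist_force: [-6.0, -0.8, 11.2]
gripper_width: 0.0665
finger_force: 35.0
```

```bash
python3 -m crank '[[0,0,-1,0,0,0,60],[0,0,-1,0,0,0,68],[0,0,-1,0,0,0,78],[0,0,-1,0,0,0,91],[0,0,-1,0,0,0,91],[0,0,-1,0,0,0,91],[0,0,-20,0,0,0,91],[0,0,-50,0,0,0,91],[0,0,-90,0,0,0,91],[0,0,-120,0,0,0,91],[0,0,-120,0,0,0,91]]'; python3 - <<'E'
from h import *
t,d=grab('top');s,ds=grab('scene');w,dw=grab('wrist');p,M,_=tool();np.save('/tmp/wc2.npy',wcloud(dw,p,M))
im=np.hstack([cv2.resize(s[130:290,180:340],(400,400)),cv2.resize(w,(400,300)) if 0 else cv2.resize(t[150:270,140:300],(400,400))]);cv2.imwrite('pics/d.png',im[:,:,::-1]);print(p)
ct=cloud('top',d)
c=np.load('/tmp/wc2.npy')
for c in(c,ct):
    q=c[(abs(c[...,0]-.53)<.06)&(abs(c[...,1]-.163)<.05)&(c[...,2]>.11)&(c[...,2]<.14)];print(len(q),q.mean(0),q[:,2].std(),cv2.minEnclosingCircle((q[:,:2]*1000).astype(np.float32)))
# rod/rest from scene
E
```

```text
time_s: 6.15
tool_pos: [0.5292, 0.1637, 0.21]
orientation: [3.136, -0.005, 1.2]
wrist_force: [1.5, 0.1, 0.9]
gripper_width: 0.0911
finger_force: 0.0
[0.52607759 0.16281664 0.20367616]
3578 [0.52521997 0.1639718  0.11826857] 0.0011066236995356097 ((524.3736572265625, 161.5930938720703), 31.880971908569336)
44 [0.53075893 0.13458364 0.12006657] 0.00402037236041018 ((530.757568359375, 137.47372436523438), 18.721364974975586)
```

View pics/d.png

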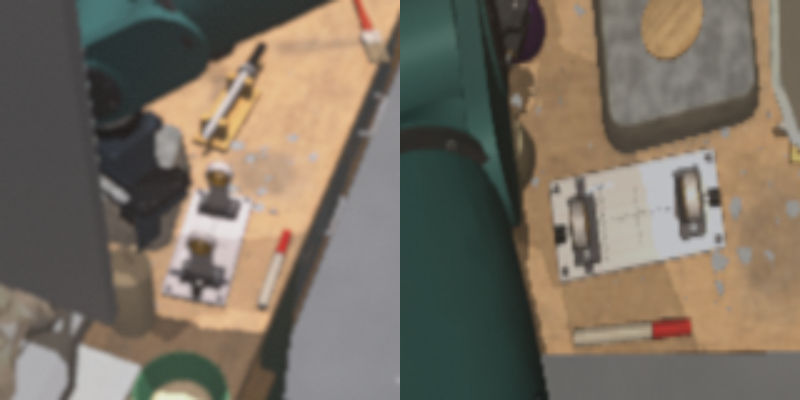

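The left crop shows the cast standing upright left of the jig at (133,290). The right crop shows the jig empty, with posts at (582,225) and (690,190). Next I'll measure the bushings with the wrist camera.

```bash
python3 - <<'E'
from h import *
print(delta((.455,-.045,.20),(np.pi,0,1.7)))
E
```

```text
(array([-219.4,    9.1,    3.7]), array([-1.300e-03, -1.000e-04, -5.001e-01]))
```

```bash
python3 -m crank '[[-37,2,0,0,0,-0.09,91],[-74,3,1,0,0,-0.18,91],[-110,5,2,0,0,-0.27,91],[-147,6,3,0,0,-0.36,91],[-184,8,4,0,0,-0.45,91],[-219,9,4,0,0,-0.5,91],[-219,9,4,0,0,-0.5,91],[-219,9,4,0,0,-0.5,91],[-219,9,4,0,0,-0.5,91]]'; python3 - <<'E'
from h import *
p,M,_=tool();w,dw=grab('wrist');c=wcloud(dw,p,M);np.save('/tmp/wc3.npy',c);np.savez('/tmp/wp3.npz',p=p,M=M,w=w)
cv2.imwrite('pics/w3.png',cv2.resize(w[60:330,140:420],(800,771)[:1]+(600,) if 0 else (622,600),interpolation=cv2.INTER_CUBIC)[:,:,::-1])
def sel(x0,x1,y0,y1,z0,z1): return c[(c[...,0]>x0)&(c[...,0]<x1)&(c[...,1]>y0)&(c[...,1]<y1)&(c[...,2]>z0)&(c[...,2]<z1)]
for s_ in((.045,.1),(-.08,-.03)):
    q=sel(.42,.53,*s_,.07,.115);print(len(q),np.percentile(q,[1,50,99],axis=0).round(4).tolist())
    m=q[q[:,2]>.1]; print(' top',len(m),m.mean(0).round(4), cv2.minAreaRect((m[:,:2]*1000).astype(np.float32)))
E
```

```text
time_s: 7.05
tool_pos: [0.4549, -0.0443, 0.199]
orientation: [-3.139, -0.001, 1.698]
wrist_force: [0.0, 0.6, 0.7]
gripper_width: 0.0911
finger_force: 0.0
816 [[0.4416, 0.062, 0.0764], [0.4602, 0.0699, 0.1036], [0.4801, 0.0798, 0.1085]]
 top 587 [0.461 0.071 0.105] ((461.62176513671875, 71.74958801269531), (32.33321762084961, 16.3944149017334), 9.354448318481445)
891 [[0.4641, -0.0585, 0.0725], [0.4824, -0.047, 0.1017], [0.5023, -0.0408, 0.1083]]
 top 504 [ 0.4833 -0.0494  0.105 ] ((484.17510986328125, -50.29975128173828), (31.879941940307617, 15.518470764160156), 8.974065780639648)
```

View pics/w3.png

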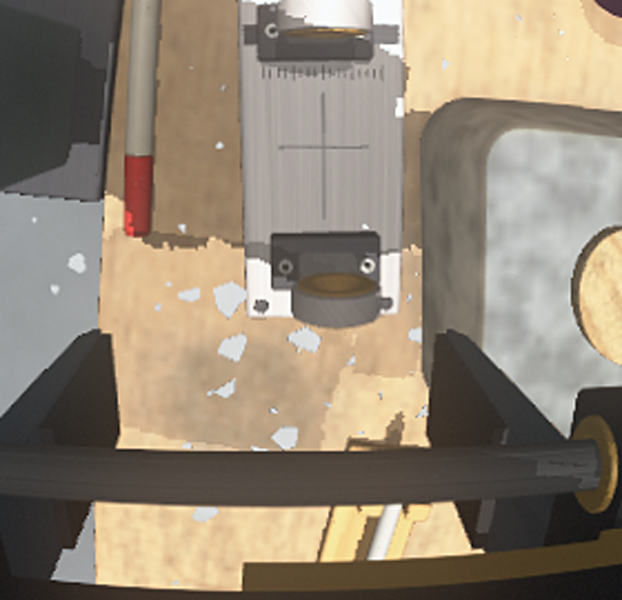

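The view shows the right bushing at (340,290) and the left at (325,15). The rod nose in its rest is at about (385,530). Now I'll fit the bushing axes and the rod line.

```bash
python3 - <<'E'
from h import *
c=np.load('/tmp/wc3.npy'); psi=.16
def sel(c,x0,x1,y0,y1,z0,z1): return c[(c[...,0]>x0)&(c[...,0]<x1)&(c[...,1]>y0)&(c[...,1]<y1)&(c[...,2]>z0)&(c[...,2]<z1)]
for nm,(y0,y1) in(('L',(.045,.1)),('R',(-.08,-.03))):
    q=sel(c,.43,.52,y0,y1,.092,.113); a=np.array([-np.sin(psi),np.cos(psi)]);n=np.array([np.cos(psi),np.sin(psi)])
    s=q[:,:2]@n; t=q[:,:2]@a
    f=lambda v:np.hypot(s-v[0],q[:,2]-v[1])-.0205
    o=least_squares(f,[s.mean(),.088],loss='soft_l1',f_scale=.001); tm=(np.percentile(t,3)+np.percentile(t,97))/2
    print(nm,o.x,'xy',(n*o.x[0]+a*tm).round(4),'len',np.ptp(np.percentile(t,[3,97])),'rms',f(o.x).std())
S=np.load('/tmp/scene.npz');cs=cloud('scene',S['d'])
for nm,cc in(('scene',cs),('wrist',c)):
    q=sel(cc,.48,.60,-.42,-.14,.036,.06); print(nm,len(q))
    for y in np.arange(-.42,-.14,.02):
        k=q[(q[:,1]>=y)&(q[:,1]<y+.02)]
        if len(k): print('  ',round(y,2),len(k),np.percentile(k[:,0],[5,50,95]).round(3),k[:,2].max().round(3))
m=sel(c,.43,.53,-.08,.1,.008,.013); k=cv2.convexHull((m[:,:2]*1000).astype(np.float32)); print('plate',cv2.minAreaRect(k))
E
```

```text
L [0.46685328 0.08657176] xy [0.4614 0.0713] len 0.015154385666038427 rms 0.0015462824614014996
R [0.46986006 0.08665306] xy [ 0.4839 -0.0495] len 0.013518654337285121 rms 0.0018466840655882413
scene 225
   -0.4 8 [0.527 0.531 0.54 ] 0.051
   -0.38 15 [0.526 0.533 0.541] 0.05
   -0.36 12 [0.529 0.532 0.542] 0.052
   -0.34 12 [0.529 0.535 0.541] 0.054
   -0.32 25 [0.525 0.537 0.549] 0.057
   -0.3 41 [0.517 0.537 0.558] 0.054
   -0.28 12 [0.519 0.536 0.543] 0.049
   -0.26 10 [0.535 0.54  0.544] 0.048
   -0.24 13 [0.535 0.538 0.544] 0.05
   -0.22 12 [0.537 0.54  0.546] 0.051
   -0.2 45 [0.521 0.541 0.563] 0.054
   -0.18 16 [0.532 0.542 0.548] 0.05
   -0.16 4 [0.538 0.542 0.544] 0.045
wrist 351
   -0.24 55 [0.539 0.542 0.549] 0.047
   -0.22 106 [0.539 0.544 0.551] 0.047
   -0.2 190 [0.527 0.55  0.567] 0.05
plate ((475.66436767578125, 10.187286376953125), (89.31407165527344, 188.2802276611328), 7.000969886779785)
```

```bash
cat >> h.py <<'E'
def frame(ang,tau):
    u=np.array([-np.sin(ang),np.cos(ang),0]);n=np.array([np.cos(ang),np.sin(ang),0]);k=np.array([0,0,1])
    return np.c_[u,np.cos(tau)*n+np.sin(tau)*k,np.sin(tau)*n-np.cos(tau)*k]
def tcp(g,F,d=.013): return np.array(g)+d*F[:,2]
E
python3 - <<'E'
from h import *
q=tool()[2]['joint_positions']
G=np.array([.5325,-.361,.040]);Rb=np.array([.484,-.0497,.0875]);Lb=np.array([.4613,.0715,.0875]);l=(Lb-Rb)/np.linalg.norm(Lb-Rb);al=np.arctan2(-l[0],l[1]);print(al)
for tau in(.3,.5):
  print('tau',tau)
  q=tool()[2]['joint_positions']
  W=[('via',np.array([.40,-.16,.16]),.1,.15),('via2',np.array([.43,-.30,.14]),0,tau),('pre',G-.08*frame(-.05,tau)[:,2],-.05,tau),('grip',G,-.05,tau),('lift',G+[0,0,.06],-.05,tau),('start',Rb-.24*l,al,tau),('mid',Rb-.15*l,al,tau),('home',Rb-.049*l,al,tau)]
  for n,g,a,t in W:
    F=frame(a,t);q,c,el,wr=ik(tcp(g,F),F,q); print(n,q.round(2),'c',round(c,6),'wr',wr.round(2),'el',el.round(2),g.round(3),*delta(tcp(g,F),F) if n in('via','via2','pre') else '')
E
```

```text
0.18514867734352247
tau 0.3
via [-0.48 -0.    2.36  0.13  0.67 -0.68] c 0.0 wr [ 0.36 -0.16  0.41] el [0.01 0.02 0.87] [ 0.4  -0.16  0.16] [-108.2  -67.6   52.2] [-0.1526 -0.003   0.0287]
via2 [-0.75  0.17  2.24  0.4   0.55 -1.07] c 0.0 wr [ 0.35 -0.3   0.38] el [ 0.08 -0.05  0.86] [ 0.43 -0.3   0.14] [-251.4  -53.9   71.6] [-0.3022 -0.02    0.1277]
pre [-0.73  0.34  2.06  0.38  0.53 -0.98] c 0.0 wr [ 0.43 -0.36  0.36] el [ 0.15 -0.11  0.84] [ 0.509 -0.36   0.116] [-321.    16.7   94.9] [-0.3019 -0.0275  0.1774]
grip [-0.7   0.5   2.02  0.46  0.42 -1.06] c 0.0 wr [ 0.46 -0.36  0.28] el [ 0.22 -0.15  0.8 ] [ 0.532 -0.361  0.04 ]
lift [-0.7   0.4   2.02  0.38  0.51 -0.96] c 0.0 wr [ 0.46 -0.36  0.34] el [ 0.18 -0.12  0.83] [ 0.532 -0.361  0.1  ]
start [-0.63  0.37  2.1   0.46  0.51 -1.2 ] c 0.0 wr [ 0.45 -0.3   0.33] el [ 0.18 -0.1   0.83] [ 0.528 -0.286  0.088]
mid [-0.5   0.3   2.21  0.46  0.44 -1.08] c 0.0 wr [ 0.44 -0.21  0.33] el [ 0.15 -0.06  0.84] [ 0.512 -0.197  0.088]
home [-0.31  0.23  2.31  0.41  0.36 -0.87] c 0.0 wr [ 0.42 -0.11  0.33] el [ 0.13 -0.02  0.85] [ 0.493 -0.098 
[... 400 characters left out ...]
.35  0.33] el [ 0.14 -0.11  0.84] [ 0.494 -0.359  0.11 ] [-318.8    4.6  100.1] [-0.5013 -0.0453  0.1749]
grip [-0.76  0.5   2.1   1.13  0.35 -1.75] c 0.0 wr [ 0.41 -0.35  0.26] el [ 0.21 -0.16  0.8 ] [ 0.532 -0.361  0.04 ]
lift [-0.76  0.38  2.1   0.9   0.41 -1.5 ] c 0.0 wr [ 0.41 -0.35  0.32] el [ 0.17 -0.12  0.83] [ 0.532 -0.361  0.1  ]
start [-0.69  0.37  2.16  0.97  0.46 -1.73] c 0.0 wr [ 0.41 -0.31  0.31] el [ 0.17 -0.11  0.83] [ 0.528 -0.286  0.088]
mid [-0.56  0.3   2.28  1.09  0.38 -1.74] c 0.0 wr [ 0.39 -0.22  0.31] el [ 0.15 -0.07  0.85] [ 0.512 -0.197  0.088]
home [-0.39  0.23  2.38  1.21  0.31 -1.72] c 0.000402 wr [ 0.37 -0.13  0.31] el [ 0.12 -0.03  0.85] [ 0.493 -0.098  0.088]
```

```bash
python3 - <<'E'
from h import *
G=np.array([.5325,-.361,.040]);t=.35
for g,a,t in((np.array([.40,-.16,.16]),.1,.15),(np.array([.43,-.30,.14]),0,t),(G-.085*frame(-.05,t)[:,2],-.05,t)):
    F=frame(a,t);print(*delta(tcp(g,F),F))
E
```

```text
[-108.2  -67.6   52.2] [-0.1526 -0.003   0.0287]
[-251.4  -53.3   71.4] [-0.3522 -0.0233  0.1274]
[-320.2   11.9   91.3] [-0.3517 -0.0319  0.1769]
```

```bash
python3 -m crank '[[-36,-23,17,-0.05,0,0.01,91],[-72,-46,35,-0.1,0,0.02,91],[-108,-68,52,-0.15,-0.003,0.029,91],[-144,-64,57,-0.2,-0.01,0.055,80],[-180,-60,62,-0.25,-0.015,0.08,70],[-216,-56,67,-0.3,-0.02,0.105,60],[-251,-53,71,-0.352,-0.023,0.127,50],[-275,-30,78,-0.352,-0.027,0.15,50],[-298,-9,85,-0.352,-0.03,0.165,50],[-320,12,91,-0.352,-0.032,0.177,50],[-320,12,91,-0.352,-0.032,0.177,50],[-320,12,91,-0.352,-0.032,0.177,50]]'; python3 - <<'E'
from h import *
from h import grab
import time
p,M,_=tool();w,dw=grab('wrist');c=wcloud(dw,p,M);np.save('/tmp/wc4.npy',c);print(p)
cv2.imwrite('pics/w4.png',cv2.resize(w,(768,576))[:,:,::-1])
q=c[(abs(c[...,0]-.535)<.03)&(c[...,1]<-.15)&(c[...,1]>-.43)&(c[...,2]>.02)&(c[...,2]<.07)]
for y in np.arange(-.42,-.14,.02):
    k=q[(q[:,1]>=y)&(q[:,1]<y+.02)]
    if len(k)>3: print('  ',round(y,2),len(k),np.percentile(k[:,0],[5,50,95]).round(3),np.percentile(k[:,2],[50,95]).round(3))
E
```

```text
time_s: 8.1
tool_pos: [0.5096, -0.3595, 0.1076]
orientation: [2.791, -0.001, 1.522]
wrist_force: [-0.8, 0.1, -0.5]
gripper_width: 0.0502
finger_force: 0.0
[ 0.50960642 -0.35954972  0.10757398]
   -0.4 212 [0.53  0.536 0.546] [0.046 0.048]
   -0.38 449 [0.53  0.536 0.546] [0.047 0.049]
   -0.36 478 [0.531 0.537 0.546] [0.047 0.049]
   -0.34 505 [0.532 0.538 0.548] [0.047 0.052]
   -0.32 573 [0.528 0.539 0.551] [0.045 0.054]
   -0.3 1101 [0.52  0.539 0.561] [0.046 0.049]
   -0.28 374 [0.537 0.541 0.547] [0.044 0.046]
   -0.26 359 [0.538 0.542 0.549] [0.044 0.046]
   -0.24 359 [0.539 0.543 0.55 ] [0.044 0.046]
   -0.22 348 [0.54  0.544 0.55 ] [0.044 0.046]
   -0.2 457 [0.525 0.542 0.563] [0.037 0.047]
```

View pics/w4.png

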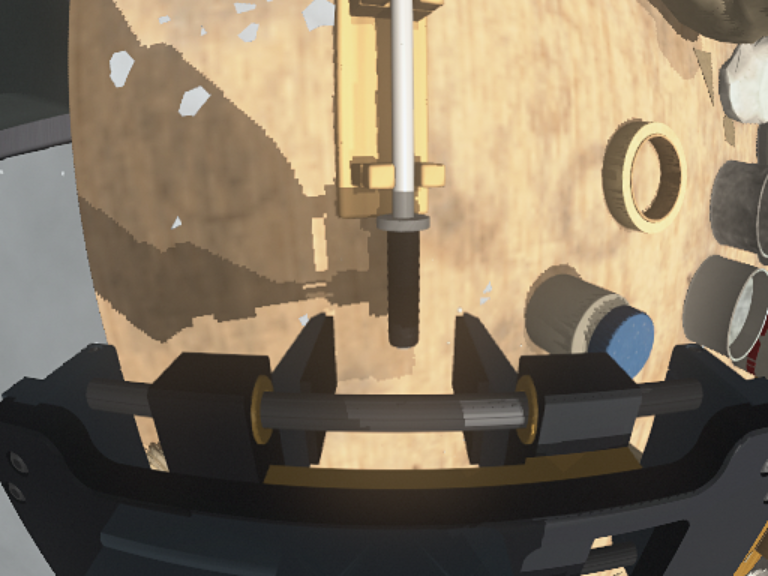

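The view shows the handle from (403,345) to (403,232), the collar at (403,222), and the jar at (600,320) with room around it.

```bash
python3 - <<'E'
from h import *
c=np.load('/tmp/wc4.npy');u=lambda x,y:c[int(y/1.5),int(x/1.5)].round(4)
for v in(340,344,232,222,217): print(v,u(403,v))
y=-.36
for t in(c[226,260:280],):
    print(t.round(3)[:, [0,2]].tolist())
G=np.array([.5385,-.361,.040]);t=.35;F=frame(-.047,t);print(*delta(tcp(G,F),F)); print(*delta(tcp(G-.02*F[:,2],F),F))
E
```

```text
340 [ 0.5353 -0.3849  0.0471]
344 [ 0.5351 -0.3878  0.0471]
232 [ 0.5358 -0.3208  0.0528]
222 [ 0.536  -0.3161  0.0527]
217 [ 0.5397 -0.3145  0.0435]
[[0.53, 0.04], [0.531, 0.041], [0.531, 0.043], [0.531, 0.045], [0.532, 0.044], [0.533, 0.046], [0.534, 0.046], [0.534, 0.047], [0.535, 0.047], [0.536, 0.047], [0.537, 0.047], [0.538, 0.047], [0.539, 0.047], [0.54, 0.048], [0.541, 0.048], [0.542, 0.047], [0.543, 0.047], [0.544, 0.047], [0.546, 0.045], [0.565, -0.001]]
[-0.7  4.8 86.9] [ 0.0002 -0.0006 -0.0016]
[-0.7  4.8 66.9] [ 0.0002 -0.0006 -0.0016]
```

```bash
python3 -m crank '[[5,5,30,0,0,0,50],[5,5,60,0,0,0,50],[5,5,87,0,0,0,50],[5,5,87,0,0,0,50],[5,5,87,0,0,0,30],[5,5,87,0,0,0,10],[5,5,87,0,0,0,10],[5,5,87,0,0,0,10],[5,5,87,0,0,0,10],[5,5,87,0,0,0,10]]' 30
```

```text
time_s: 8.98
tool_pos: [0.5433, -0.3574, 0.0298]
orientation: [2.789, 0.001, 1.521]
wrist_force: [0.1, -1.1, 1.8]
gripper_width: 0.0167
finger_force: 30.0
```

```bash
python3 -m crank '[[0,4,-11,0,0,0,10],[0,9,-26,0,0,0,10],[0,14,-39,0,0,0,10],[0,17,-47,0,0,0,10],[0,17,-47,0,0,0,10],[0,17,-47,0,0,0,10]]'; python3 - <<'E'
from h import *
p,M,s=tool();w,dw=grab('wrist');c=wcloud(dw,p,M);np.savez('/tmp/w5.npz',c=c,p=p,M=M,w=w)
print(s['wrist_torque'])
cv2.imwrite('pics/w5.png',cv2.resize(w[:300,150:400],(500,600),interpolation=cv2.INTER_CUBIC)[:,:,::-1])
# rod in tool frame
q=(c-p)@M; m=(abs(q[...,1])<.03)&(q[...,2]>-.05)&(q[...,2]<.01)&(q[...,0]>.02)&(q[...,0]<.2); k=q[m]
for x in np.arange(.02,.2,.01):
    j=k[(k[:,0]>=x)&(k[:,0]<x+.01)]
    if len(j)>3: print(round(x,2),len(j),(np.percentile(j[:,1],[3,50,97])*1000).round(1),(np.percentile(j[:,2],[3,50])*1000).round(1))
E
```

```text
time_s: 9.48
tool_pos: [0.5429, -0.3571, 0.079]
orientation: [2.79, 0.001, 1.521]
wrist_force: [-0.5, 0.4, -2.1]
gripper_width: 0.0172
finger_force: 30.0
[-0.09883906  0.25336365 -0.02373116]
0.02 546 [-8.5 -0.6  7.8] [-19.5 -17.4]
0.03 596 [-13.4  -0.   12.2] [-25.  -19.6]
0.04 844 [-12.8  -0.6  11.9] [-24.6 -15.4]
0.05 406 [-5.9 -0.3  5.4] [-16.6 -14.8]
0.06 421 [-5.9 -0.6  5.3] [-16.4 -14.7]
0.07 433 [-6.4 -0.6  5.2] [-16.6 -14.7]
0.08 449 [-6.3 -0.6  5.2] [-16.4 -14.8]
0.09 415 [-5.8 -0.6  5.2] [-16.5 -15. ]
0.1 424 [-5.9 -0.6  5.2] [-16.6 -14.8]
0.11 415 [-6.3 -0.6  5.2] [-16.6 -14.7]
0.12 402 [-6.3 -0.6  5.2] [-16.6 -14.6]
0.13 235 [-5.8 -0.6  4.7] [-16.5 -14.8]
```

View pics/w5.png

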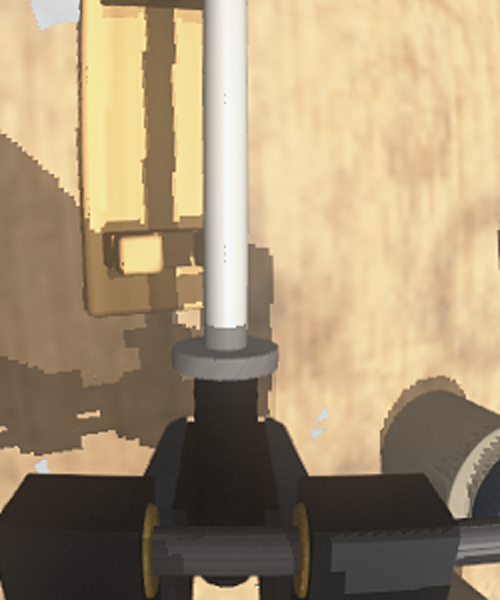

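The rod is gripped straight, parallel to the tool x axis and on the tool centre line. Now the rows to the start pose and for the insertion.

```bash
cat >> h.py <<'E'
Rb=np.array([.484,-.0497,.088]);Lb=np.array([.4615,.0715,.088]);l=(Lb-Rb)/np.linalg.norm(Lb-Rb);al=np.arctan2(-l[0],l[1])
def rodtcp(dist,F,Rb=Rb,l=l): # grip dist behind R bushing
    return Rb-dist*l-.002*F[:,0]+.0004*F[:,1]+.0105*F[:,2]
E
python3 - <<'E'
from h import *
w=np.load('/tmp/w5.npz');q=(w['c']-w['p'])@w['M'];m=(abs(q[...,1])>.009)&(abs(q[...,1])<.014)&(q[...,0]>.02)&(q[...,0]<.06)&(q[...,2]<-.005)&(q[...,2]>-.03);print('collar x',np.percentile(q[m][:,0],[3,50,97]))
F=frame(al,.35);print(al,*delta(rodtcp(.24,F),F));q=tool()[2]['joint_positions']
for d in(.24,.15,.049):
    q,c,el,wr=ik(rodtcp(d,F),F,q);print(d,q.round(2),round(c,6),wr.round(2))
E
```

```text
collar x [0.02604813 0.0406817  0.04207586]
0.1835539617872295 [ 69.3 -13.2  -4.7] [ 0.0012  0.0802 -0.2191]
0.24 [-0.65  0.36  2.11  0.57  0.49 -1.31] 0.0 [ 0.44 -0.3   0.33]
0.15 [-0.52  0.29  2.23  0.58  0.41 -1.21] 0.0 [ 0.42 -0.22  0.33]
0.049 [-0.33  0.22  2.33  0.55  0.33 -1.01] 0.0 [ 0.41 -0.12  0.33]
```

```bash
python3 -m crank '[[14,-3,-1,0,0.016,-0.044,10],[28,-6,-2,0,0.032,-0.088,10],[42,-8,-3,0,0.048,-0.132,10],[56,-11,-4,0.001,0.064,-0.175,10],[69,-13,-5,0.001,0.08,-0.219,10],[69,-13,-5,0.001,0.08,-0.219,10],[69,-13,-5,0.001,0.08,-0.219,10],[69,-13,-5,0.001,0.08,-0.219,10]]'; python3 - <<'E'
from h import *
F=frame(al,.35)
p,M,s=tool();print(s['tool_pos'],s['wrist_force']);w,dw=grab('wrist');c=wcloud(dw,p,M);np.savez('/tmp/w6.npz',c=c,p=p,M=M,w=w)
for d in(.24,.205,.185,.15): print(d,*delta(rodtcp(d,F),F))
E
```

```text
time_s: 10.2
tool_pos: [0.5325, -0.2879, 0.0786]
orientation: [2.791, 0.0, 1.753]
wrist_force: [0.1, -0.3, -2.3]
gripper_width: 0.0173
finger_force: 30.0
[ 0.53245348 -0.28788762  0.07860216] [ 0.10717161 -0.25868483 -2.26940143]
0.24 [ 1.2 -0.4  0.4] [ 0.0003  0.0011 -0.0015]
0.205 [36.2 -0.4  0.3] [ 0.0003  0.0011 -0.0015]
0.185 [56.2 -0.5  0.3] [ 0.0003  0.0011 -0.0015]
0.15 [91.2 -0.5  0.3] [ 0.0003  0.0011 -0.0015]
```

```bash
python3 -m crank '[[12,-0.5,0.3,0,0.001,-0.0015,10],[22,-0.5,0.3,0,0.001,-0.0015,10],[30,-0.5,0.3,0,0.001,-0.0015,10],[38,-0.5,0.3,0,0.001,-0.0015,10],[46,-0.5,0.3,0,0.001,-0.0015,10],[52,-0.5,0.3,0,0.001,-0.0015,10],[52,-0.5,0.3,0,0.001,-0.0015,10]]'; python3 - <<'E'
from h import *
F=frame(al,.35);p,M,s=tool();print(s['tool_pos'],M.T@s['wrist_force'],M.T@s['wrist_torque'],delta(rodtcp(.19,F),F))
E
```

```text
time_s: 10.83
tool_pos: [0.5222, -0.235, 0.0784]
orientation: [2.792, -0.0, 1.757]
wrist_force: [0.5, -0.7, -3.3]
gripper_width: 0.0171
finger_force: 30.0
[ 0.52215047 -0.23500849  0.07843588] [-0.74153196 -0.80753937  3.21102294] [ 0.24473106 -0.17464766 -0.04337372] (array([-2.8,  0.2,  0.2]), array([ 0.    , -0.0012,  0.0021]))
```

```bash
python3 -m crank '[[12,0,0,0,0,0,10],[24,0,0,0,0,0,10],[36,0,0,0,0,0,10],[48,0,0,0,0,0,10],[58,0,0,0,0,0,10],[67,0,0,0,0,0,10],[67,0,0,0,0,0,10],[67,0,0,0,0,0,10]]'; python3 - <<'E'
from h import *
F=frame(al,.35);p,M,s=tool();print(s['tool_pos'],M.T@s['wrist_force'],M.T@s['wrist_torque'],delta(rodtcp(.12,F),F))
w,dw=grab('wrist');t,dt=grab('top');c=wcloud(dw,p,M);np.savez('/tmp/w7.npz',c=c,p=p,M=M,w=w)
cv2.imwrite('pics/w7.png',np.hstack([cv2.resize(w[:190,190:350],(500,594),interpolation=cv2.INTER_CUBIC),cv2.resize(t[190:240,190:215+0],(297,594),interpolation=cv2.INTER_CUBIC)])[:,:,::-1])
E
```

```text
time_s: 11.5
tool_pos: [0.5103, -0.17, 0.0786]
orientation: [2.791, 0.0, 1.757]
wrist_force: [0.7, -0.1, -0.6]
gripper_width: 0.0171
finger_force: 30.0
[ 0.51030414 -0.1700333   0.0786236 ] [-0.19609061  0.40968032  0.76043482] [ 0.22643205 -0.13544165 -0.0831477 ] (array([ 1.1, -0. ,  0.4]), array([ 0.0005, -0.0006,  0.0023]))
```

View pics/w7.png

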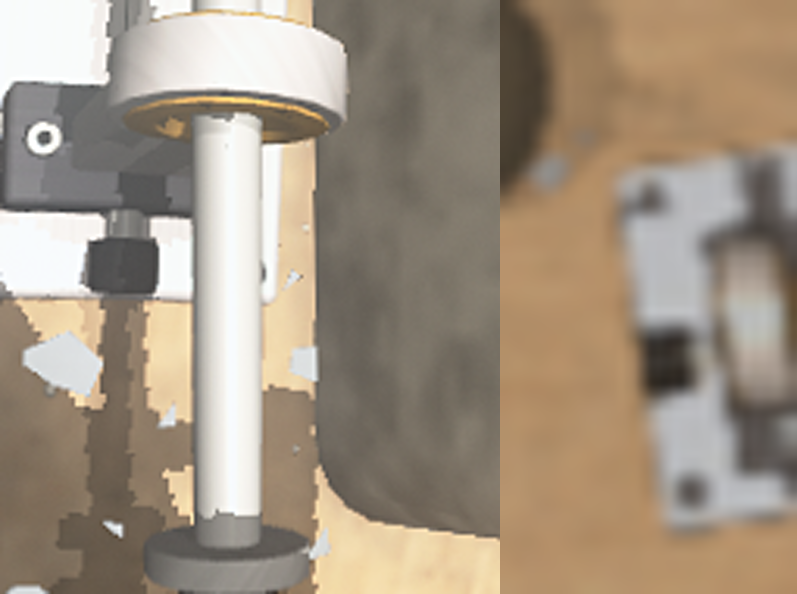

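The rod runs centrally through the right bushing at (230,110). I'll continue gently into the left one.

```bash
python3 -m crank '[[8,0,0.3,0,0,0.002,10],[16,0,0.3,0,0,0.002,10],[22,0,0.3,0,0,0.002,10],[28,0,0.3,0,0,0.002,10],[34,0,0.3,0,0,0.002,10],[40,0,0.3,0,0,0.002,10],[40,0,0.3,0,0,0.002,10]]'; python3 - <<'E'
from h import *
F=frame(al,.35);p,M,s=tool();print(s['tool_pos'],M.T@s['wrist_force'],M.T@s['wrist_torque'],delta(rodtcp(.051,F),F),s['joint_positions'].round(3))
E
```

```text
time_s: 12.18
tool_pos: [0.5025, -0.13, 0.0781]
orientation: [2.792, -0.001, 1.755]
wrist_force: [0.0, -0.2, -1.8]
gripper_width: 0.0177
finger_force: 30.0
[ 0.50249871 -0.13000583  0.07809602] [-0.22173885 -0.63356666  1.72820024] [ 0.19536813 -0.12922791 -0.04006392] (array([29.3,  0.5,  0. ]), array([-0.0001, -0.0012,  0.0001])) [-0.396  0.24   2.303  0.574  0.355 -1.097]
```

```bash
python3 -m crank '[[7,0.1,0,0,0,0,10],[13,0.2,0,0,0,0,10],[18,0.3,0,0,0,0,10],[22,0.3,0,0,0,0,10],[25,0.3,0,0,0,0,10],[27,0.3,0,0,0,0,10],[28,0.3,0,0,0,0,10],[28,0.3,0,0,0,0,10]]'; python3 - <<'E'
from h import *
F=frame(al,.35);p,M,s=tool();print(s['tool_pos'],M.T@s['wrist_force'],M.T@s['wrist_torque'],delta(rodtcp(.05,F),F),s['joint_positions'].round(3))
w,dw=grab('wrist');c=wcloud(dw,p,M);np.savez('/tmp/w8.npz',c=c,p=p,M=M,w=w);t,_=grab('top');s,_=grab('scene')
cv2.imwrite('pics/w8.png',np.hstack([cv2.resize(w[60:220,180:360],(450,400),interpolation=cv2.INTER_CUBIC),cv2.resize(s[170:290,205:305],(333,400),interpolation=cv2.INTER_CUBIC)])[:,:,::-1])
E
```

```text
time_s: 12.85
tool_pos: [0.4981, -0.1034, 0.0784]
orientation: [2.791, -0.001, 1.754]
wrist_force: [-0.3, -0.7, -1.4]
gripper_width: 0.0172
finger_force: 30.0
[ 0.4981308  -0.10342877  0.07836634] [-0.59451322 -0.9047458   1.14466913] [ 0.24573954 -0.14607921 -0.06019205] (array([ 3.4, -0.1,  0.1]), array([ 0.0004, -0.0006, -0.0004])) [-0.342  0.223  2.327  0.557  0.333 -1.031]
```

View pics/w8.png

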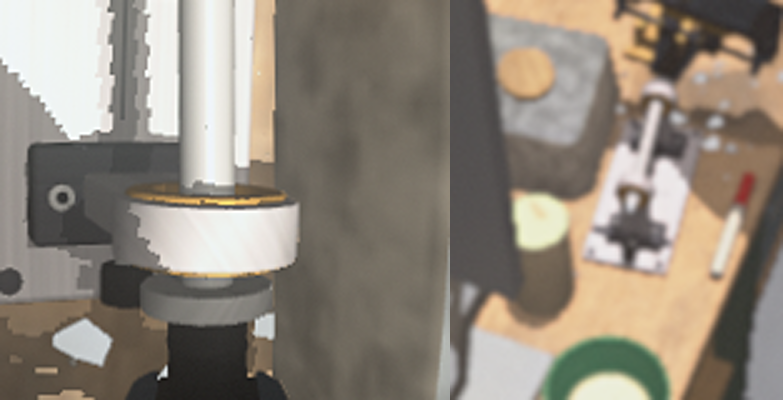

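The collar at (207,300) is a few mm short of the right bushing's face at (207,272), the rod is central in both bushings, and the cast is standing. I'll close the last gap.

```bash
python3 -m crank '[[1,0,0,0,0,0,10],[2,0,0,0,0,0,10],[3,0,0,0,0,0,10],[3,0,0,0,0,0,10]]'; python3 -c "
from h import *
p,M,s=tool();print(M.T@s['wrist_force'],s['joint_vel'].round(3))"
```

```text
time_s: 13.33
tool_pos: [0.4975, -0.1005, 0.0783]
orientation: [2.791, -0.001, 1.754]
wrist_force: [-0.1, -0.4, -2.2]
gripper_width: 0.0172
finger_force: 30.0
[-0.42119529 -0.9435076   2.03605497] [-0.001  0.002 -0.002  0.001  0.001 -0.007]
```

```bash
python3 -m crank '[[0.7,0,0,0,0,0,10],[1.4,0,0,0,0,0,10],[1.4,0,0,0,0,0,10]]'; python3 - <<'E'
from h import *
p,M,s=tool();print(M.T@s['wrist_force']);w,dw=grab('wrist');c=wcloud(dw,p,M);q=(c-p)@M
# gap profile: collar front vs bushing near face at |y| 9..14
m=(abs(q[...,1])>.008)&(abs(q[...,1])<.014)&(q[...,0]>.025)&(q[...,0]<.075)&(q[...,2]<-.006)&(q[...,2]>-.032)
print(np.histogram(q[m][:,0],bins=np.arange(.025,.076,.0025)))
np.savez('/tmp/w9.npz',c=c,p=p,M=M,w=w);cv2.imwrite('pics/w9.png',cv2.resize(w[120:200,200:320],(600,400),interpolation=cv2.INTER_CUBIC)[:,:,::-1])
E
```

```text
time_s: 13.58
tool_pos: [0.4974, -0.0994, 0.0784]
orientation: [2.791, -0.0, 1.754]
wrist_force: [-0.8, -3.2, -1.2]
gripper_width: 0.0175
finger_force: 30.0
[-3.04948502 -1.7092615   0.69489542]
(array([  7,  15,  11,   5,  48,  93,  70,  46, 113, 108, 119, 111, 149,
       118,   0,   0,   0,   0,   0,   0]), array([0.025 , 0.0275, 0.03  , 0.0325, 0.035 , 0.0375, 0.04  , 0.0425,
       0.045 , 0.0475, 0.05  , 0.0525, 0.055 , 0.0575, 0.06  , 0.0625,
       0.065 , 0.0675, 0.07  , 0.0725, 0.075 ]))
```

View pics/w9.png

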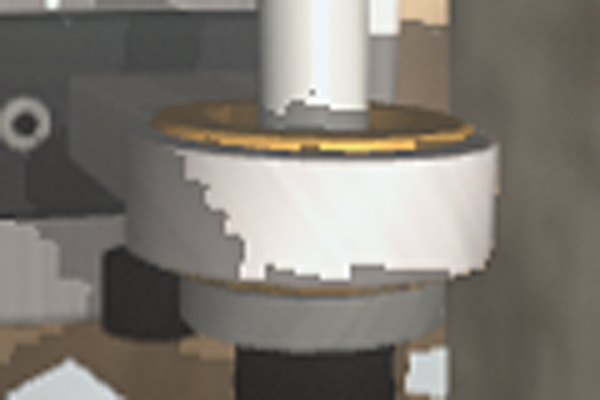

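The collar at (310,300) is touching the right bushing, with about 3 N of contact. The rod is gripped and at rest, so I'm handing in.

```bash
python3 -c "
from plant import workorder
print(workorder.hand_in())"
```

```text
the job is handed in; nothing more can be done
None
```

I handed the job in after about 14 s on the robot clock, and no verdict came back: the cast stands upright on the bench left of the jig, and the rod runs through both bushings with its collar against the right-hand one, still gripped.

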